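# Bring the tap over the mug that is ready to fill

## Robot

A 7-joint arm with a two-finger parallel gripper is mounted at the origin on the work surface. World frame = base frame: x ahead of the robot, y to its left, z up, the work surface at z = 0. Lengths are in m, angles in rad, forces in N, time in s.
With the tool pointing down it reaches from about 0.4 to 0.875 m from the base axis. Payload 19.3 kg.
Tool frame: the origin (TCP) lies midway between the tips of the shut fingers; the grasp point (between the pads) lies 19 mm behind it; z points along the fingers, y is the line along which they close (so a half turn about z gives the same grasp; the last joint's range is limited). The gripper opens to 85 mm and grips with 20 to 120 N. Pads are 22 mm wide; open, the fingers measure 114 mm over their backs; the gripper's body (76 mm by 85 mm) begins 54 mm behind the grasp point. The pads swing forward as they close: fully open they stand 13 mm farther back than shut.
Start: joints at [1.24, 0.521, -0.036, 1.599, 0.021, 1.021, -0.113], TCP at [0.161, -0.604, 0.231] pointing down, gripper open.
Joint ranges: [-2.91, 2.91], [-0.3, 2.13], [-1.5, 1.42], [0.17, 2.43], [-1.26, 4.41], [0.16, 1.93], [-2.52, 2.52]. Speed limits (rad/s): [1.89, 1.89, 2.39, 2.39, 3.01, 3.01, 3.01].

## Interface

Orientations are given as a unit quaternion [x, y, z, w].
In Python, from station import * gives the robot as it stands.
- The arm moves only by the tool arm_command, never from a script. Its argument "rows" is a list of rows, each a list of 4 numbers: the shift along the tool's x, y, z normalised to -1 to 1, where 1 is 0.08 m, then the turn about the tool's z normalised to -1 to 1, where 1 is pi/2 rad. A call has 1 to 8 rows; each row is the pose to reach, as a shift and turn from the pose commanded when the call began, along the tool's axes at that moment; what a row does not reach only later rows make up. A row lasts 1/8 s, in which the tool goes at most 62.5 mm and 10.7 degrees, less where a joint would pass 70% of its speed; a pose out of reach is approached as far as the arm can. A call with a number of a shift or a turn outside -1 to 1 is refused whole. A call with a gripper value outside its range is refused whole. "grip" is the closure, from 0 (fully open) to 1 (shut), set as the call begins (left out, the last holds). The fingers move at their own pace and stop on an object; "newtons" is the grip in N (left out, the last holds). Time passes only in rows, so rows that repeat a pose let the fingers close. It gives the time, the measured TCP pose, the force, the opening and the grip force at its end, in the units of the state.
- sense(): the state, without advancing time (a new reading comes with each control period).
- snapshot(name): name is "side" or "top"; returns a dict with "image" (400x640x3 uint8, red, green, blue), "fx", "fy", "cx", "cy" (pixels), "rvec" (rotation vector, rad) and "tvec" (3), from world to camera coordinates, as OpenCV has them. Camera axes: x right, y down, z forward; pixel columns grow to the right and rows downward; lengths in m; the calibration is good to about 2 mm. A picture is of the moment at which its call begins. There is no depth.
- job_done(): hands the job in; it is judged then, once.
Trained networks look in the newest picture that a camera, given by its name, has taken for a name from the list of things; names that differ only in an ending like _2 or _b are one class to them, and where a whole thing is asked for, a point or a joint stands for the part that bears it (a point fixed in the world has none). Each returns a list of dicts, best first, with "conf" (0 to 1); they miss things now and then, are a little off and sometimes report something else, mostly with a low value. They report only what shows in the picture. A call takes as long as a camera call. They do not tell look-alikes from the thing itself.
- regions_of(query, camera): "region" (400x640 bool, what is visible of it) and "box" ([left, top, right, bottom] in pixels, round what is visible of it).
The state is a dict: "clock": time; "joint_positions": joint angles; "qd": joint speeds; "tau": joint torques, N m; "tcp_pos": TCP position; "eef_rot": TCP orientation; "ft_force": force on the tool from outside, world axes, zero at the start; "torque": the same for the moment, N m; "opening": finger opening in m; "finger_force": force on a finger pad.
Only numpy, scipy, OpenCV 4.12 (cv2) and the standard library are available. Lean on these libraries where they do the work, as an engineer would, in place of code of your own. Each camera call takes 0.05 s, during which the arm holds its last target. There are 200 camera calls.

## Task

Swing the tap's spout so that its outlet is over the middle of the one mug that stands right way up (the other two are upside down), and only then push the tap's handle fully back, away from you, to open the tap. Leave the mugs, and the glass, dish brush and soap bottle beside them, standing where they are.

Things in the scene. Friction and masses are not known exactly. Their poses are not given: they have to be found in the camera images.
- sink: Fixed sink unit: shallow steel basin, black tap behind it. Origin on the tap's axis at z = 0; x points away from the robot, y left, z up; turned by up to 0.15 rad. Basin: x -0.305 to -0.025, y -0.185 to 0.235, wall 32 mm high, inner floor 12 mm above the counter. Tap column 40 mm diameter to z = 192 mm, with a 46 mm swivel cap to z = 229 mm.
- spout (a joint): Swing angle of the tap's spout about the tap's upright axis, rad. At 0 the spout points along the sink's -x (towards the robot); negative points to the sink's +y (left), positive to its -y (right); range -1.9 to 1.9. It starts swung far to the left (-1.75 to -1.45). It has light friction (about 0.2 N m) and stays where it is left.
- outlet (a point): The water outlet: centre of the lower end of the spout's nozzle, 165 mm above the counter, 160 mm from the tap's axis. The nozzle is 28 mm wide at its lowest 14 mm and 22 mm above that.
- spout_axis (a point): Point on the tap's axis at the height (212 mm) of the centre line of the spout's level tube. The tube is a straight round black bar, 22 mm diameter, from here to right above the outlet.
- handle (a joint): Angle of the tap's handle about its cross pin (along the sink's y), rad. 0 is shut: the stick leans 0.5 rad from upright towards the robot; it grows as the stick is pushed away from the robot; 1.0 is fully open, at its stop, leaning 0.5 rad away. It starts between 0 and 0.12, has friction of about 0.15 N m and stays where it is left.
- handle_tip (a point): Top end, on the centre line, of the tap's handle: an upright black stick 100 mm long from its pin, 14 mm diameter with a 20 mm thick grip on its last 30 mm. It stands by itself on a round base to the right of the basin; its pin lies at x = -0.05, y = -0.23, z = 0.03 in the sink's frame.
- mug_open: The white mug that stands right way up, mouth upwards, in the basin: 82 mm diameter, 90 mm high, wall 4 mm, handle reaching 72 mm from its axis along its own y. Origin: centre of its foot; z up.
- mug_mouth (a point): Centre of the open mouth (rim height) of the mug that stands right way up, 102 mm above the counter.
- mug_down1: A white mug of the same shape that stands upside down, foot upwards, in the basin. Origin: centre of its rim on the basin floor; z up.
- mug_down2: The second white mug that stands upside down in the basin. Origin: as mug_down1. The three mugs' places are swapped from start to start; each lies within about 13 mm of the outlet's circle.
- glass: A drinking glass in the basin's near left corner, 56 mm diameter, 85 mm high. Bystander. Origin: centre of its foot.
- brush: A 190 mm long wooden dish brush, 40 mm wide, 32 mm high, lying on the counter just right of the basin. Bystander.
- soap: An amber soap pump bottle, 64 mm diameter, 145 mm high, behind the basin to the right of the tap and behind the handle. Bystander. Origin: centre of its foot.
Not all that is in view belongs to the job. Leave any purple or red look-alike of the mug_open alone.

How it is judged:
By the outcome, as a careful person would: the job done as asked, in the order asked, and still so for the second after the job is handed in, with the robot touching nothing.
It also fails if it takes over 51 s, if anything falls off the work surface, if the arm or the gripper's body presses on something with over 40 N, if the wrist force passes 120 N, or if a joint passes its speed limit or range.

## Working session

There is one attempt and no reset: what is moved stays moved. The work goes in short steps, Python scripts to look and compute and a tool call to move; the robot and the scene stay as the last step left them, time stands still between calls to the robot, and variables do not carry over. Pictures are saved under pics/ and viewed, at most 10 in all, crops included, and the job is handed in when it is done.

Besides the shell and the picture viewer there is one more tool, called after "Request:" as name([rows], argument=value, ...), one row to a line, values as JSON. arm_command: Moves the arm, as the interface text tells. Its arguments: {"type":"object","properties":{"rows":{"type":"array"},"grip":{"type":"number"},"newtons":{"type":"number"}},"required":["rows"]}

```bash
ls; mkdir -p pics
python3 - <<'E'
from station import *
import cv2,numpy as np
for c in("side","top"):
    s=snapshot(c); cv2.imwrite(f"pics/{c}0.png",s["image"][:,:,::-1])
    R=cv2.Rodrigues(np.array(s["rvec"]))[0]; print(c,s["fx"],s["cx"],s["cy"],"campos",-R.T@np.array(s["tvec"]).ravel())
    for q in("mug_open","mug_down1","spout","handle","sink","glass","soap","brush"):
        print(q,[(round(d["conf"],2),[int(v) for v in d["box"]]) for d in regions_of(q,c)][:5])
print(sense())
E
```

```text
pics
side 384.5787242901573 323.6624192005743 195.60935399671428 campos [0.25287267 0.99177898 0.69368914]
mug_open [(0.94, [227, 180, 261, 214]), (0.92, [385, 261, 438, 307]), (0.75, [327, 282, 372, 338]), (0.72, [421, 164, 447, 200]), (0.57, [307, 203, 335, 237])]
mug_down1 [(0.82, [339, 188, 366, 225]), (0.7, [336, 170, 360, 201])]
spout [(0.69, [281, 144, 313, 192])]
handle [(0.41, [327, 152, 346, 176])]
sink [(0.8, [275, 145, 399, 267]), (0.44, [283, 145, 312, 193]), (0.25, [308, 200, 334, 241])]
glass [(0.91, [368, 214, 385, 249]), (0.19, [307, 200, 335, 240])]
soap []
brush [(0.48, [356, 174, 399, 178]), (0.26, [336, 170, 363, 200])]
top 435.972333976873 319.7044270785671 192.06746115703126 campos [0.39816219 0.03946461 1.32878718]
mug_open [(0.79, [287, 184, 329, 209]), (0.78, [179, 230, 214, 263]), (0.63, [221, 276, 256, 317]), (0.62, [318, 84, 344, 118]), (0.58, [413, 292, 453, 328])]
mug_down1 [(0.71, [365, 190, 408, 221]), (0.6, [326, 208, 361, 234])]
spout [(0.59, [286, 145, 359, 163]), (0.57, [325, 205, 359, 238]), (0.29, [286, 183, 329, 208])]
handle [(0.54, [420, 171,
[... 259 characters left out ...]
 1.23978145,  0.52141651, -0.03628224,  1.59953881,  0.02121034,
        1.0210983 , -0.11278936]), 'qd': array([-4.39441928e-05, -8.50408319e-04, -1.61996038e-03,  1.29291915e-03,
        6.05569175e-04,  3.27324064e-04, -7.51819398e-04]), 'tau': array([ 1.35732120e-03, -9.26845050e+01,  1.97922371e+00, -3.70249808e+01,
        1.81921507e-02,  1.84945995e-03, -4.04311004e-05]), 'tcp_pos': array([ 0.16112139, -0.6038442 ,  0.23126677]), 'eef_rot': array([ 9.91511695e-01,  1.30017524e-01, -1.64735136e-05, -3.53805630e-05]), 'ft_force': array([ 0.02777338, -0.16843948, -0.12442146]), 'torque': array([ 0.03401555, -0.01560817,  0.01107444]), 'finger_force': 0.0, 'opening': 0.08588594415287681}
```

View pictures.

View pics/top0.png

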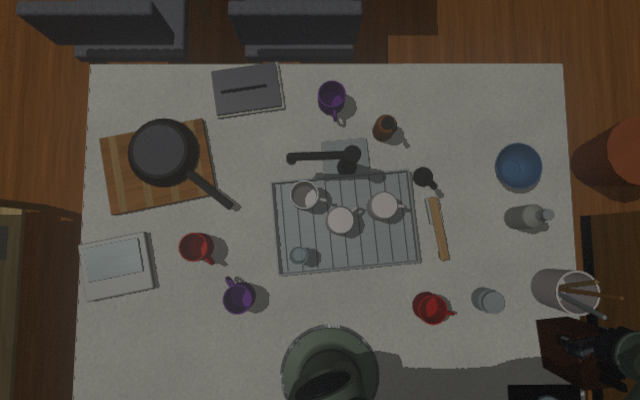

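View pics/side0.png

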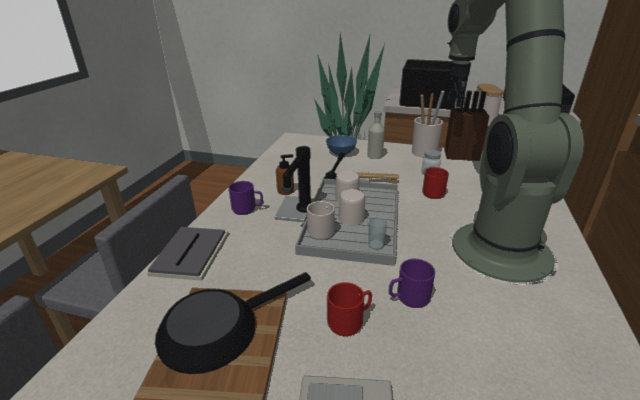

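Run:
```python
import cv2,numpy as np
a=cv2.imread("pics/top0.png")[130:285,260:460]; b=cv2.imread("pics/side0.png")[135:275,270:410]
a=cv2.resize(a,None,fx=3.5,fy=3.5,interpolation=cv2.INTER_CUBIC);b=cv2.resize(b,None,fx=4,fy=4,interpolation=cv2.INTER_CUBIC)
cv2.imwrite("pics/topc.png",a);cv2.imwrite("pics/sidec.png",b)
```

```text
(no output)
```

View pics/topc.png

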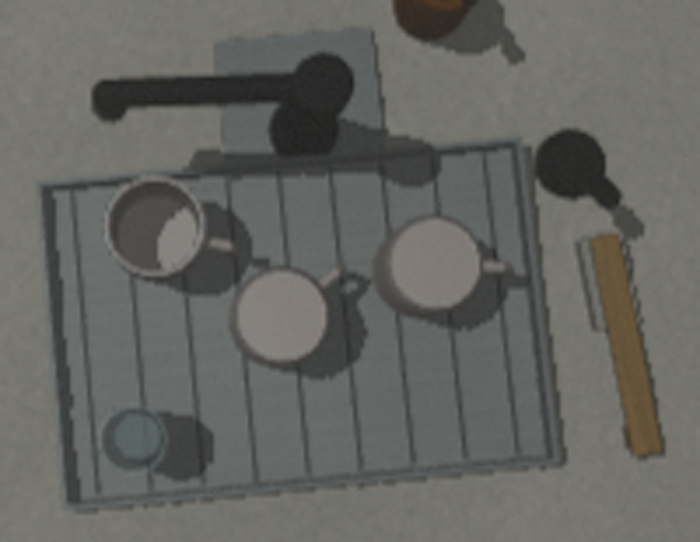

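View pics/sidec.png

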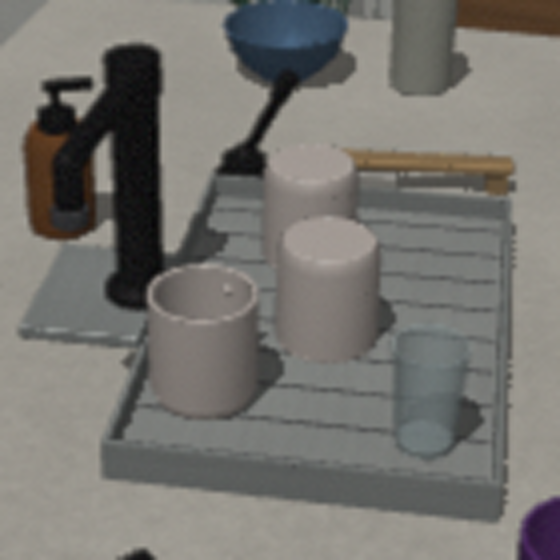

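In the crops, the one upright mug is the white one at top px (305,195), side px (321,209). I can see its hollow inside. The candidates I rejected are the white inverted mugs at (340,220) and (384,206), the purple mugs at (331,97) and (238,297), and the red mugs at (195,247) and (431,307). The spout runs from (353,154) to (291,158), and the handle tip is near (433,185).

```bash
cat > h.py <<'E'
from station import *
import cv2,numpy as np
from scipy.optimize import least_squares
def cam(c):
    s=snapshot(c); return dict(c=c,im=s["image"],K=np.array([[s["fx"],0,s["cx"]],[0,s["fy"],s["cy"]],[0,0,1]]),r=np.array(s["rvec"],float).reshape(3),t=np.array(s["tvec"],float).reshape(3))
def proj(C,P): return cv2.projectPoints(np.array(P,float).reshape(-1,1,3),C["r"],C["t"],C["K"],None)[0][:,0]
def tri(T,S,pt,ps):
    M=[C["K"]@np.c_[cv2.Rodrigues(C["r"])[0],C["t"]] for C in(T,S)]
    X=cv2.triangulatePoints(M[0],M[1],np.array(pt,float).reshape(2,1),np.array(ps,float).reshape(2,1)); return (X[:3]/X[3]).ravel()
def onz(C,p,z):
    R=cv2.Rodrigues(C["r"])[0]; o=-R.T@C["t"]; d=R.T@np.linalg.solve(C["K"],[*p,1]); return o+d*(z-o[2])/d[2]
def w2(q,P):  # sink->world
    c,s=np.cos(q[2]),np.sin(q[2]); P=np.array(P,float).reshape(-1,3); return np.c_[q[0]+c*P[:,0]-s*P[:,1],q[1]+s*P[:,0]+c*P[:,1],P[:,2]]
E
python3 - <<'E'
from h import *
T,S=cam("top"),cam("side")
ct=lambda x,y:(x/3.5+260-.36,y/3.5+130-.36); cs=lambda x,y:(x/4+270-.37,y/4+135-.37)
mug=tri(T,S,ct(156,228),cs(203,295)); print("mug mouth",mug)
cap=tri(T,S,ct(325,83),cs(133,54)); print("cap",cap, "spout end z.212 ",onz(T,ct(110,97),.205),"nozzle",tri(T,S,ct(110,100),cs(70,217)))
ht=tri(T,S,ct(608,193),cs(290,78)); print("handletip",ht)
co=[[-.025,.235,.032],[-.025,-.185,.032],[-.305,-.185,.032],[-.305,.235,.032]]
pt=np.array([ct(42,187),ct(520,143),ct(563,463),ct(75,508)])
f=lambda q:(proj(T,w2(q,co))-pt).ravel()
r=least_squares(f,[.7,0,0]); q=r.x; print("sink",q,r.fun.round(1))
print("axis top px",proj(T,w2(q,[[0,0,.229],[0,0,0]])),"cap px",ct(325,83),ct(305,130))
th=0.
pin=np.array([-.05,-.23,.03])
for a in(0,.12,1.0): print("tip",a,w2(q,pin+[.1*np.sin(a-.5),0,.1*np.cos(a-.5)]))
np.save("q.npy",q)
c,s=np.cos(q[2]),np.sin(q[2]); d=mug[:2]-q[:2]; l=np.array([c*d[0]+s*d[1],-s*d[0]+c*d[1]]); print("mug in sink",l,np.hypot(*l),"phi",np.arctan2(-l[1],-l[0]))
for n,p in(("d1",ct(281,314)),("d2",ct(435,264)),("soap",(384,125)),("brushR",ct(640,450)),("brushT",ct(605,236))):print(n,onz(T,p,.102 if n[0]=='d' else .02))
E
```

```text
mug mouth [0.52011352 0.0724508  0.10098695]
cap [ 0.6126826  -0.05498555  0.22917716] spout end z.212  [0.60740239 0.10365938 0.205     ] nozzle [0.61020791 0.10526417 0.1712095 ]
handletip [ 0.54285372 -0.29073445  0.11695948]
sink [ 0.61097038 -0.05806592  0.09291641] [-0.7 -0.8  1.8 -1.7  0.8  0.4 -1.8  1.9]
axis top px [[353.70580049 154.03724775]
 [347.3171165  168.2192698 ]] cap px (352.4971428571429, 153.3542857142857) (346.7828571428571, 166.78285714285713)
tip 0 [[ 0.53479035 -0.29616116  0.11775826]]
tip 0.12 [[ 0.54559405 -0.29515442  0.12286646]]
tip 1.0 [[ 0.63026184 -0.28726468  0.11775826]]
mug in sink [-0.07835523  0.13838367] 0.15902698916177277 phi -1.055587494467577
d1 [ 0.44930223 -0.02806714  0.102     ]
d2 [ 0.48900169 -0.1527854   0.102     ]
soap [ 0.74159498 -0.17093372  0.02      ]
brushR [ 0.33564287 -0.33704198  0.02      ]
brushT [ 0.5186317  -0.31308402  0.02      ]
```

Checks: the mug mouth is at z 0.101 (should be 0.102), 0.158 m from the tap axis, and the cap is at z 0.229. The spout needs to swing about 0.6 rad. First I'll rise and turn the tool.

Request:
arm_command([
  [0.1,-0.1,-0.15,-0.1],
  [0.25,-0.2,-0.3,-0.22],
  [0.4,-0.35,-0.45,-0.34],
  [0.55,-0.5,-0.6,-0.46],
  [0.7,-0.65,-0.75,-0.57],
  [0.85,-0.8,-0.85,-0.68],
  [1,-0.9,-0.85,-0.78],
  [1,-0.9,-0.85,-0.85],
], grip=0.45)

```text
clock: 2.0
tcp_pos: [0.2207, -0.513, 0.2996]
eef_rot: [0.696, 0.718, -0.0, 0.0]
ft_force: [-0.2, -0.4, 0.1]
opening: 0.0468
finger_force: 0.0
```

Request:
arm_command([
  [0.35,0.25,0,0],
  [0.7,0.5,0,0],
  [1,0.7,0,0],
])

```text
clock: 2.38
tcp_pos: [0.2745, -0.4312, 0.2994]
eef_rot: [0.698, 0.716, 0.0, 0.0]
ft_force: [0.3, -1.0, 0.4]
opening: 0.0472
finger_force: 0.0
```

Request:
arm_command([
  [0.35,0.25,0,0],
  [0.7,0.5,0,0],
  [1,0.7,0,0],
])

```text
clock: 2.75
tcp_pos: [0.3285, -0.3498, 0.2995]
eef_rot: [0.698, 0.716, -0.0, 0.0]
ft_force: [-0.9, -1.0, 0.7]
opening: 0.0468
finger_force: 0.0
```

Request:
arm_command([
  [0.35,0.25,0,0],
  [0.7,0.5,0,0],
  [1,0.7,0,0],
])

```text
clock: 3.12
tcp_pos: [0.3824, -0.2684, 0.2994]
eef_rot: [0.698, 0.716, 0.0, 0.0]
ft_force: [0.7, -0.1, 0.2]
opening: 0.0468
finger_force: 0.0
```

Request:
arm_command([
  [0.35,0.25,0,0],
  [0.7,0.5,0,0],
  [1,0.7,0,0],
])

```text
clock: 3.5
tcp_pos: [0.4364, -0.187, 0.2995]
eef_rot: [0.698, 0.716, 0.0, 0.0]
ft_force: [0.4, -0.1, 0.1]
opening: 0.0468
finger_force: 0.0
```

Request:
arm_command([
  [0.35,0.25,0,0],
  [0.7,0.5,0,0],
  [1,0.7,0,0],
])

```text
clock: 3.88
tcp_pos: [0.4903, -0.1056, 0.2994]
eef_rot: [0.698, 0.716, 0.0, 0.0]
ft_force: [-0.2, -0.7, -0.3]
opening: 0.047
finger_force: 0.0
```

Request:
arm_command([
  [0.35,0.25,0,0],
  [0.7,0.5,0,0],
  [1,0.7,0,0],
])

```text
clock: 4.25
tcp_pos: [0.5443, -0.0243, 0.2993]
eef_rot: [0.698, 0.716, 0.0, 0.0]
ft_force: [-0.5, -0.0, -0.0]
opening: 0.0471
finger_force: 0.0
```

Request:
arm_command([
  [0.35,0.3,0,0],
  [0.7,0.6,0,0],
  [0.955,0.84,0,0],
  [0.955,0.84,0.2,0],
  [0.955,0.84,0.4,0],
  [0.955,0.84,0.6,0],
  [0.955,0.84,0.6,0],
])

```text
clock: 5.12
tcp_pos: [0.6082, 0.0519, 0.25]
eef_rot: [0.698, 0.716, -0.001, -0.001]
ft_force: [0.1, 0.4, 0.5]
opening: 0.0469
finger_force: 0.0
```

Run:
```python
from h import *
S=cam("side");T=cam("top"); s=sense(); print(s["tcp_pos"])
a=S["im"][110:220,230:390,::-1];b=T["im"][100:220,260:420,::-1]
cv2.imwrite("pics/pre.png",np.vstack([cv2.resize(a,(436,300),interpolation=2),cv2.resize(b,(436,300),interpolation=2)]))
```

```text
[0.6089892  0.05241751 0.2515747 ]
```

View pics/pre.png

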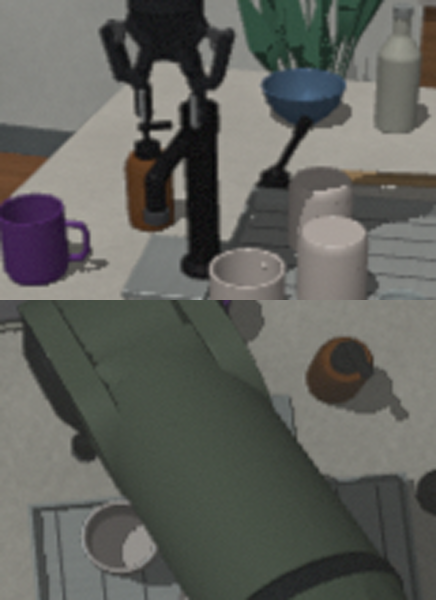

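The fingers sit either side of the spout bar in the side view (crop columns 142 and 198, bar between them). Now I'll lower them and close lightly around the bar.

Request:
arm_command([
  [0,0,0.2,0],
  [0,0,0.4,0],
  [0,0,0.6,0],
  [0,0,0.8,0],
  [0,0,0.8,0],
])

```text
clock: 5.85
tcp_pos: [0.6083, 0.0526, 0.1858]
eef_rot: [0.698, 0.716, -0.001, -0.001]
ft_force: [-0.0, 0.3, 0.5]
opening: 0.0472
finger_force: 0.0
```

Request:
arm_command([
  [0,0,0,0],
  [0,0,0,0],
  [0,0,0,0],
], grip=0.66, newtons=20)

```text
clock: 6.22
tcp_pos: [0.6091, 0.0527, 0.1877]
eef_rot: [0.698, 0.716, 0.0, 0.0]
ft_force: [-0.2, 0.3, -0.2]
opening: 0.0288
finger_force: 0.0
```

Request:
arm_command([
  [-0.007,-0.136,0,-0.064],
  [-0.027,-0.27,0,-0.127],
  [-0.06,-0.4,0,-0.19],
  [-0.108,-0.53,0,-0.255],
  [-0.167,-0.653,0,-0.318],
  [-0.223,-0.747,0,-0.37],
  [-0.254,-0.79,0,-0.395],
  [-0.254,-0.79,0,-0.395],
])

```text
clock: 7.22
tcp_pos: [0.5463, 0.0306, 0.1875]
eef_rot: [0.447, 0.895, -0.0, 0.0]
ft_force: [0.7, -0.5, 0.5]
opening: 0.0291
finger_force: 0.0
```

Run:
```python
from h import *
S=cam("side");T=cam("top"); s=sense(); print(s["tcp_pos"],s["ft_force"])
a=S["im"][125:245,250:410,::-1];b=T["im"][100:220,260:420,::-1]
cv2.imwrite("pics/sw.png",np.vstack([cv2.resize(a,(533,400),interpolation=2),cv2.resize(b,(533,200),interpolation=2)]))
print(proj(S,[[.52,.0725,.165],[.52,.0725,.101]]))
```

```text
[0.54638205 0.03089153 0.18731661] [-0.52507487 -0.56015111  0.32330431]
[[320.58121044 189.28221238]
 [320.78808138 208.43081232]]
```

View pics/sw.png

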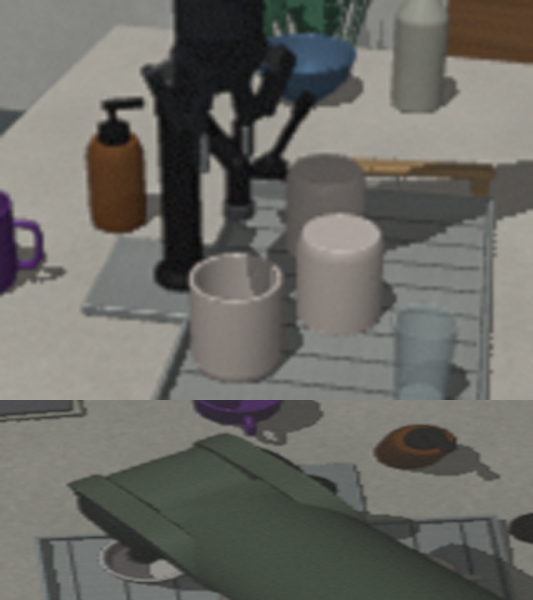

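The nozzle's lower end is at about (322,189.5) in the side view. The target above the mug's centre projects to (320.6,189.3), so it's about right. I'll let go, rise, and check from both cameras.

Request:
arm_command([
  [0,0,0,0],
  [0,0,0,0],
  [0,0,-0.3,0],
  [0,0,-0.7,0],
  [0,0,-1,0],
  [0,0,-1,0],
], grip=0.45)

```text
clock: 8.07
tcp_pos: [0.5469, 0.031, 0.2688]
eef_rot: [0.446, 0.895, 0.001, 0.001]
ft_force: [0.7, 0.2, -0.7]
opening: 0.0472
finger_force: 0.0
```

Request:
arm_command([
  [-0.08,-0.1,-0.1,0.11],
  [-0.16,-0.2,-0.2,0.22],
  [-0.24,-0.3,-0.3,0.33],
  [-0.32,-0.4,-0.4,0.44],
  [-0.4,-0.5,-0.4,0.55],
  [-0.48,-0.6,-0.4,0.66],
  [-0.57,-0.7,-0.4,0.77],
  [-0.65,-0.8,-0.4,0.88],
], grip=1)

```text
clock: 9.07
tcp_pos: [0.5261, -0.0496, 0.2985]
eef_rot: [0.915, 0.402, -0.001, -0.0]
ft_force: [0.5, 0.1, 0.0]
opening: 0.0003
finger_force: 0.0
```

Request:
arm_command([
  [-0.18,0.12,0,0.1],
  [-0.36,0.24,0,0.2],
  [-0.54,0.36,0,0.3],
  [-0.72,0.48,0,0.4],
  [-0.89,0.6,0,0.468],
  [-0.89,0.6,0,0.468],
])

```text
clock: 9.82
tcp_pos: [0.5138, -0.1351, 0.2985]
eef_rot: [0.999, 0.049, -0.001, 0.0]
ft_force: [0.6, 0.9, -0.4]
opening: 0.0002
finger_force: 0.0
```

Request:
arm_command([
  [-0.08,0.35,0,0],
  [-0.16,0.7,0,0],
  [-0.24,1,0,0],
])

```text
clock: 10.2
tcp_pos: [0.5029, -0.2158, 0.2988]
eef_rot: [0.999, 0.051, -0.0, -0.0]
ft_force: [0.3, 0.2, 0.1]
opening: 0.0001
finger_force: 0.0
```

Request:
arm_command([
  [-0.08,0.35,0,0],
  [-0.16,0.7,0,0],
  [-0.24,1,0,0],
  [-0.24,1,0,0],
])

```text
clock: 10.7
tcp_pos: [0.4914, -0.2981, 0.2985]
eef_rot: [0.999, 0.05, -0.0, -0.0]
ft_force: [-0.6, 0.3, -0.7]
opening: 0.0
finger_force: 0.0
```

Run:
```python
from h import *
S=cam("side");T=cam("top"); s=sense(); print(s["tcp_pos"],s["eef_rot"])
a=S["im"][125:245,250:410,::-1];b=T["im"][110:230,280:460,::-1]
cv2.imwrite("pics/sw2.png",np.vstack([cv2.resize(a,(400,300),interpolation=2),cv2.resize(b,(400,267),interpolation=2)]))
print(proj(S,[[.52,.0725,.165],[.52,.0725,.101]]),proj(T,[[.52,.0725,.223],[.52,.0725,.101]]))
```

```text
[ 0.49204739 -0.29627415  0.2988749 ] [ 9.98720905e-01  5.05607289e-02 -1.58779747e-04 -3.76416092e-04]
[[320.58121044 189.28221238]
 [320.78808138 208.43081232]] [[302.83230904 189.80855246]
 [304.1264388  194.52584785]]
```

View pics/sw2.png

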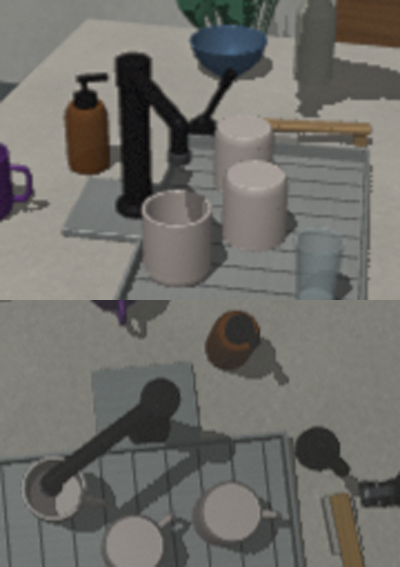

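From both cameras the outlet is within a few mm of the mug's centre: top spout end (303,191) against the expected (303,190). The mugs and bystanders haven't moved. Next I'll come down on the robot's side of the handle.

Request:
arm_command([
  [0,0,0.35,0],
  [0,0,0.7,0],
  [0,0,1,0],
])

```text
clock: 11.18
tcp_pos: [0.4921, -0.2958, 0.2183]
eef_rot: [0.999, 0.051, -0.0, -0.0]
ft_force: [0.3, -1.4, 0.6]
opening: -0.0001
finger_force: 0.0
```

Request:
arm_command([
  [0,0,0.35,0],
  [0,0,0.7,0],
  [0,0,1,0],
  [0,0,1,0],
])

```text
clock: 11.68
tcp_pos: [0.4915, -0.2956, 0.138]
eef_rot: [0.999, 0.051, -0.001, -0.001]
ft_force: [0.3, 0.6, -0.3]
opening: -0.0001
finger_force: 0.0
```

Request:
arm_command([
  [0,0,0.25,0],
  [0,0,0.5,0],
  [0,0,0.63,0],
  [0,0,0.63,0],
])

```text
clock: 12.18
tcp_pos: [0.492, -0.2969, 0.0892]
eef_rot: [0.999, 0.05, -0.0, -0.0]
ft_force: [-1.4, -0.4, -0.2]
opening: 0.0002
finger_force: 0.0
```

Run:
```python
from h import *
S=cam("side"); s=sense(); print(s["tcp_pos"],s["ft_force"])
cv2.imwrite("pics/hd.png",cv2.resize(S["im"][100:200,300:420,::-1],(600,500),interpolation=2))
```

```text
[ 0.49220146 -0.29712374  0.08959787] [0.64269488 0.3247903  0.80732875]
```

View pics/hd.png

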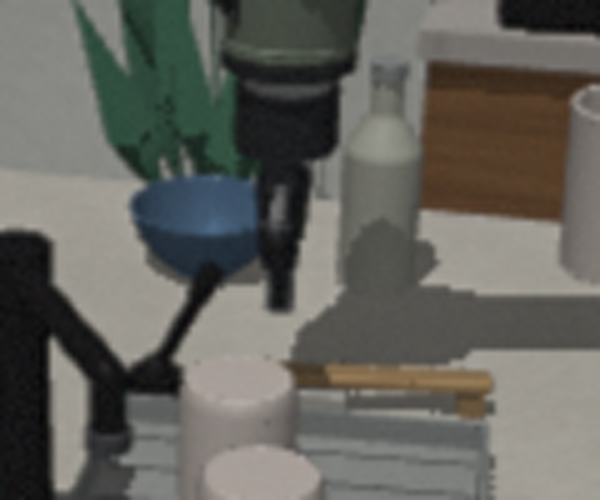

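Request:
arm_command([
  [0.2,0,0,0],
  [0.4,0,0,0],
  [0.55,0,0,0],
  [0.7,0,0,0],
  [0.85,0,0,0],
  [1,0,0,0],
])

```text
clock: 12.98
tcp_pos: [0.5721, -0.2894, 0.0889]
eef_rot: [0.999, 0.049, -0.0, 0.0]
ft_force: [-2.6, -0.5, 1.3]
opening: 0.0002
finger_force: 1.2
```

Request:
arm_command([
  [0.08,0,0,0],
  [0.16,0,0,0],
  [0.22,0,0,0],
  [0.25,0,0,0],
])

```text
clock: 13.48
tcp_pos: [0.5913, -0.2872, 0.0887]
eef_rot: [0.999, 0.05, -0.0, -0.0]
ft_force: [-2.1, 0.4, -1.4]
opening: -0.0003
finger_force: 1.2
```

Request:
arm_command([
  [0.04,0,0,0],
  [0.06,0,0,0],
  [0.06,0,0,0],
])

```text
clock: 13.85
tcp_pos: [0.5962, -0.2868, 0.0889]
eef_rot: [0.999, 0.05, 0.0, -0.0]
ft_force: [-2.6, 0.6, -0.9]
opening: 0.0002
finger_force: 0.8
```

Request:
arm_command([
  [0.03,0,0,0],
  [0.05,0,0,0],
  [0.05,0,0,0],
])

```text
clock: 14.22
tcp_pos: [0.5998, -0.2865, 0.0887]
eef_rot: [0.999, 0.049, -0.0, -0.0]
ft_force: [-4.7, -0.6, -1.2]
opening: 0.0001
finger_force: 2.2
```

Request:
arm_command([
  [0.02,0,0,0],
  [0.03,0,0,0],
  [0.03,0,0,0],
])

```text
clock: 14.6
tcp_pos: [0.6004, -0.2866, 0.0884]
eef_rot: [0.999, 0.049, -0.002, -0.0]
ft_force: [-14.5, 1.4, 3.1]
opening: 0.0
finger_force: 7.5
```

The force jumped to 14.5 N, so the handle is at its stop. I'll back off, rise, and check.

Request:
arm_command([
  [-0.2,0,0,0],
  [-0.5,0,0,0],
  [-0.8,0,-0.2,0],
  [-1,0,-0.5,0],
  [-1,0,-0.8,0],
  [-1,0,-1,0],
])

```text
clock: 15.35
tcp_pos: [0.5237, -0.2944, 0.1705]
eef_rot: [0.999, 0.049, 0.001, 0.0]
ft_force: [0.1, -0.3, -0.4]
opening: 0.0001
finger_force: 0.0
```

Request:
arm_command([
  [-0.3,0.3,-0.3,0],
  [-0.6,0.6,-0.6,0],
  [-0.9,0.9,-0.9,0],
  [-0.9,0.9,-0.9,0],
])

```text
clock: 15.85
tcp_pos: [0.4576, -0.3756, 0.2426]
eef_rot: [0.999, 0.048, 0.001, 0.001]
ft_force: [-0.8, 0.8, -0.5]
opening: 0.0004
finger_force: 0.0
```

Run:
```python
from h import *
S=cam("side");T=cam("top"); s=sense(); print(s["tcp_pos"],s["clock"])
a=S["im"][125:245,250:410,::-1];b=T["im"][110:280,260:470,::-1]
cv2.imwrite("pics/end.png",np.vstack([cv2.resize(a,(360,270),interpolation=2),cv2.resize(b,(360,291),interpolation=2)]))
q=np.load("q.npy"); pin=np.array([-.05,-.23,.03])
tips=[w2(q,pin+[.1*np.sin(a-.5),0,.1*np.cos(a-.5)])[0] for a in(.9,1.0)]
p=proj(S,tips);print("tip side crop",(p-[250,125])*2.25); p=proj(T,tips);print("top crop",(p-[260,110])*1.714+[0,270])
print("pin side crop",(proj(S,w2(q,pin))-[250,125])*2.25)
```

```text
[ 0.45874354 -0.37264337  0.24080145] 15.95
tip side crop [[159.88679983  58.34020019]
 [154.60392855  60.39987617]]
top crop [[294.99694614 351.22838678]
 [293.61827569 346.35070065]]
pin side crop [[182.75712835 109.66352862]]
```

View pics/end.png

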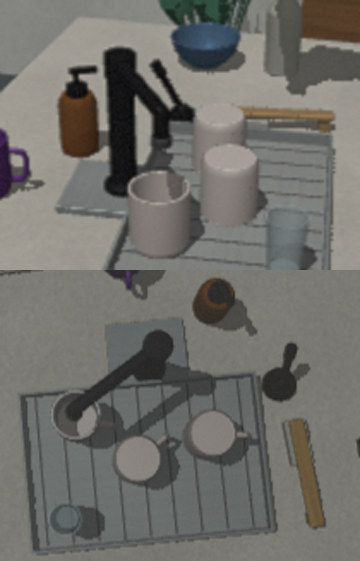

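The handle tip is at crop (155,62) in the side view, where the fully open prediction is (155,60). The spout is still over the upright mug, everything else is where it was, and the arm is clear.

```bash
python3 -c "
from station import *
print(job_done())"
```

```text
the job is handed in; nothing more can be done
None
```

The job is handed in: I swung the outlet to within a few mm of the upright mug's centre, then pushed the handle back to its stop; the last pictures showed the mugs, glass, brush and soap unmoved and the arm clear, at about 16 s of the 51 s allowed.

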